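Switch on the painter's lamp at its push-to-turn selector

ROBOT

A 6-joint arm with a two-finger parallel gripper is mounted at the origin on the work surface. World frame = base frame: x ahead of the robot, y to its left, z up, the work surface at z = 0. Lengths are in m, angles in degrees, forces in N, time in s.
With the tool pointing down it reaches from about 0.25 to 0.725 m from the base axis. Payload 9.7 kg.
Tool frame: the origin (TCP) lies midway between the tips of the shut fingers; the grasp point (between the pads) lies 19 mm behind it (bot.pinch_z is the distance from the TCP to the grasp point, in m); z points along the fingers, y is the direction in which the jaws open and shut (so a half turn about z gives the same grasp; the last joint's range is limited). The gripper opens to 85 mm and grips with 20 to 120 N. Pads are 22 mm wide; open, the fingers measure 114 mm over their backs; the gripper's body (76 mm by 85 mm) begins 54 mm behind the grasp point. The pads swing forward as they close: fully open they stand 13 mm farther back than shut.
Start: joints at [76.547, 4.979, 10.078, 95.1, 0, 90], TCP at [0.128, 0.535, 0.198] pointing down, gripper open.
Joint ranges: [-179.16, 179.16], [-48.56, 103.87], [-65.8, 70.77], [-126.05, 130.52], [-82.76, 87.17], [-180, 180]. Speed limits (degrees/s): [127.2, 127.2, 147.25, 180, 180, 180].

INTERFACE

Orientations are given as [roll, pitch, yaw] about the fixed x, y, z axes, in that order (R = Rz(yaw) Ry(pitch) Rx(roll)).
In Python, from workcell import bot, imaging gives the robot as it stands.
- The arm moves only by the tool servo_tool, never from a script. Its argument "moves" is a list that holds one entry, the list of rows, each a list of 7 numbers: the turn, a rotation vector about the tool's x, y, z in rad, then the shift along the tool's x, y, z in cm, then the finger opening in cm, from 0 to 8.54. A call has 1 to 12 rows; each row shifts and turns the pose as measured when the row begins, along the tool's axes as they then stand; what a row does not reach is not made up. A row lasts 1/12 s, in which the tool goes at most 41.7 mm and 7.16 degrees, less where a joint would pass 70% of its speed; a pose out of reach is approached as far as the arm can. A call is refused whole if a number of a shift passes 4.17 or a number of a turn 0.125, either way. A call with a gripper value outside its range is refused whole. The fingers move at their own pace and stop on an object; "force" is the grip in N (left out, the last holds). Time passes only in rows, so rows that do not move let the fingers close. It gives the time, the measured TCP pose, the force and the opening at its end, in the units of the state.
- bot.get_obs(): the state, without advancing time (a new reading comes with each control period).
- imaging.camera(name): name is "side" or "top" or "wrist"; returns the picture (400x640x3 uint8, blue, green, red); there is no depth.
- imaging.calibration(name): a dict with "fx", "fy", "cx", "cy" (pixels), "camera_from_world" (4x4, takes a point from world to camera coordinates). Camera axes: x right, y down, z forward; pixel columns grow to the right and rows downward; lengths in m; the calibration is good to about 2 mm. A picture is of the moment at which its call begins: read the wrist's pose just before it. calibration takes no time and is no camera call; for the wrist camera it gives the pose at the moment of the call.
- bot.job_done(): hands the job in, once; it reports no verdict.
The state is a dict: "time": time; "q": joint angles; "qd": joint speeds; "joint_efforts": joint torques, N m; "ee_pos": TCP position; "tcp_rot": TCP orientation; "wrist_force": force on the tool from outside, world axes, zero at the start; "torque": the same for the moment, N m; "opening": finger opening in m.
Only numpy, scipy, OpenCV 4.12 (cv2) and the standard library are available. Lean on these libraries where they do the work, as an engineer would, in place of code of your own. Each camera call takes 0.05 s, during which the arm holds its last target.

TASK

The purple lamp is still off. On the purple control box, push the selector knob in, turn it clockwise by one position while it is in, so that its white pointer goes from the grey dot to the green dot, and let go so that it springs fully back out. Leave the selectors on the yellow and red boxes as they are.

Things in the scene. Friction and masses are not known exactly. Their poses are not given: they have to be found in the camera images.
- lamp_grip (a point): Centre of the knob on the purple control box (110 x 110 x 60 mm high, fixed): a round black knob, 38 mm across, 34 high, on an upright shaft. With the knob out this point, on the turning axis, is 95 mm above the bench; the knob spans 18 to 52 mm above the box's top. x points from the axis to the knob's white pointer line, z up; it moves with the knob, which pushes straight down 10 mm.
- lamp_knob (a joint): Turn of the purple box's knob, rad, growing clockwise from above: 0 grey dot (off; starts within 0.12), 1.05 green dot, 2.09 white dot. Locked until pushed at least 6 mm down against a spring (5 N at first, 11 N fully in, at 10 mm); 8 to 9 mm is a good depth to turn at. Then it turns easily. Let go within 10 degrees of a dot it springs out and locks; in between it sticks in.
- fan_knob (a joint): Turn of the knob on the yellow control box (same build and size, its place varies), rad, growing clockwise from above; starts near 1.05, at its green dot. A bystander, to be left as it is.
- grinder_knob (a joint): Turn of the knob on the red control box (same build and size, its place varies), rad, growing clockwise from above; starts near 0, at its grey dot. A bystander, to be left as it is.
Mind the look-alikes: they are no part of the job. Of the things that look like the part that bears lamp_grip, the smaller one is meant.

How it is judged:
By the outcome, as a careful person would: the job done as asked, in the order asked, and still so for the second after the job is handed in, with the robot touching nothing.
It also fails if it takes over 32 s, if anything falls off the work surface, if the arm or the gripper's body presses on something with over 40 N, if the wrist force passes 120 N, or if a joint passes its speed limit or range.

## Working session

There is one attempt and no reset: what is moved stays moved. The work goes in short steps, Python scripts to look and compute and a tool call to move; the robot and the scene stay as the last step left them, time stands still between calls to the robot, and variables do not carry over. Pictures are saved under pics/ and viewed, and the job is handed in when it is done.

Besides the shell and the picture viewer there is one more tool, called after "Request:" in YAML: its name, and indented under it one key for each argument. servo_tool: Moves the arm, as the interface text tells. Its arguments: {"type":"object","properties":{"moves":{"type":"array","items":{"type":"array","items":{"type":"array","items":{"type":"number"}}}},"force":{"type":"number"}},"required":["moves"]}

```bash
mkdir -p pics; ls
python3 - <<'E'
from workcell import bot, imaging
import cv2
print(bot.get_obs())
for n in("top","side","wrist"):
    cv2.imwrite(f"pics/{n}0.png",imaging.camera(n))
    c=imaging.calibration(n);print(n,c)
E
```

```text
pics
{'time': 0.0, 'q': array([ 7.65461429e+01,  5.00915753e+00,  1.00331343e+01,  9.50973147e+01,
       -2.86735247e-05,  8.99973788e+01]), 'qd': array([-0.0375507 , -0.05658605,  0.0351523 ,  0.05846546,  0.02246898,
       -0.04576993]), 'joint_efforts': array([-8.60279906e-04, -5.20385957e+01,  4.64806831e+01,  1.63493404e-02,
       -1.15898447e-04, -3.34288224e-06]), 'ee_pos': array([0.12790253, 0.53464818, 0.1971899 ]), 'tcp_rot': array([-1.79926662e+02,  2.53183905e-05,  1.66548764e+02]), 'wrist_force': array([ 0.96847132, -0.94886259, -0.73507721]), 'torque': array([-0.01430355,  0.00234753,  0.00504944]), 'opening': 0.08561880688165477}
top {'fx': 389.5926909315029, 'fy': 389.5926909315029, 'cx': 317.52948102257795, 'cy': 199.76099501167937, 'camera_from_world': array([[-0.02422285, -0.99967384, -0.0080914 ,  0.03287944],
       [-0.98856107,  0.02515723, -0.14870819,  0.43784946],
       [ 0.14886325,  0.00439671, -0.98884802,  0.76305315],
       [ 0.        ,  0.        ,  0.        ,  1.        ]])}
side {'fx': 370.75984106030864, 'fy': 370.75984106030864, 'cx': 319.1414831501709, 'cy': 204.19362761773885, 'camera_from_world': array([[ 0.92573128, -0.3780059 ,  0.0115382 , -0.35856098],
       [-0.28248409, -0.71144087, -0.64347076,  0.17277374],
       [ 0.25144449,  0.59242166, -0.76538373,  0.76986942],
       [ 0.        ,  0.        ,  0.        ,  1.        ]])}
wrist {'fx': 332.8564205101965, 'fy': 332.8564205101965, 'cx': 326.13276414438667, 'cy': 194.61617715564444, 'camera_from_world': array([[ 2.33498179e-01,  9.72357233e-01, -1.08887512e-04,
        -5.48700862e-01],
       [ 9.26305268e-01, -2.22405377e-01,  3.04128918e-01,
        -3.87121668e-02],
       [ 2.95697736e-01, -7.11144115e-02, -9.52630878e-01,
         3.78094106e-01],
       [ 0.00000000e+00,  0.00000000e+00,  0.00000000e+00,
         1.00000000e+00]])}
```

View pics/top0.png

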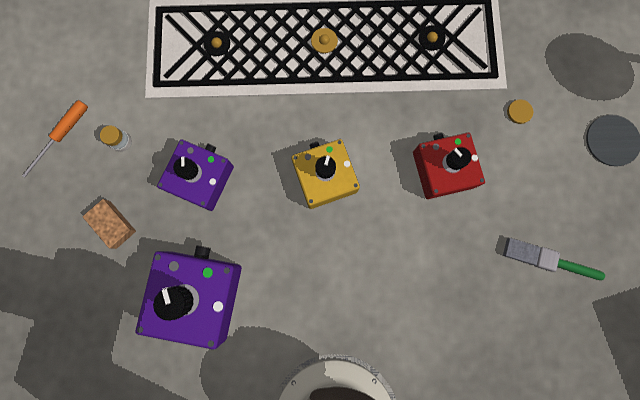

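View pics/side0.png

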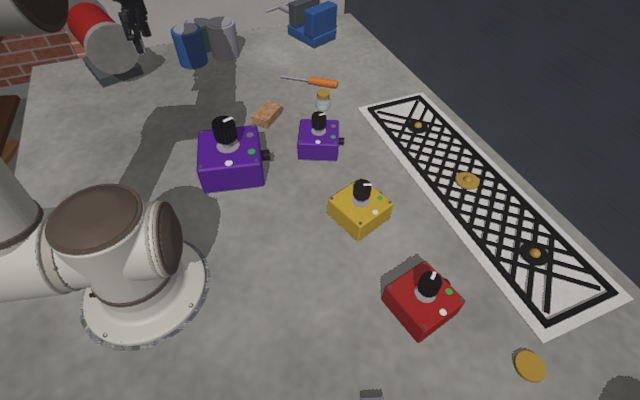

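View pics/wrist0.png

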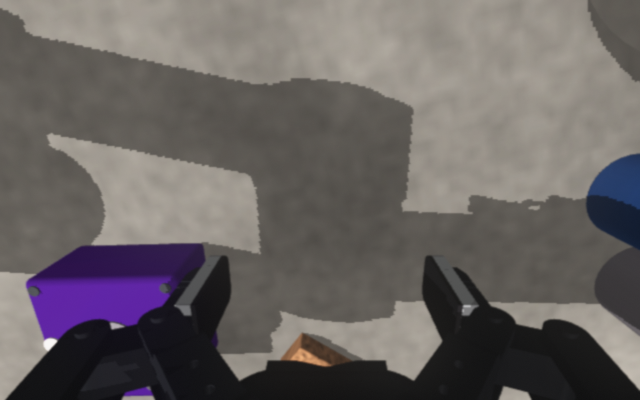

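The small purple box is near (195,175) in the top view and the large one near (190,300). The small one fits "the smaller one". I'll check the sizes and enlarge a crop.

```bash
cat > h.py <<'E'
import numpy as np
from workcell import bot, imaging
def ray(c,uv,z):
    T=np.array(c["camera_from_world"]);R=T[:3,:3];t=T[:3,3]
    o=-R.T@t; d=R.T@np.array([(uv[0]-c["cx"])/c["fx"],(uv[1]-c["cy"])/c["fy"],1])
    return o+d*(z-o[2])/d[2]
def proj(c,p):
    q=np.array(c["camera_from_world"])@np.append(p,1)
    return np.array([c["fx"]*q[0]/q[2]+c["cx"],c["fy"]*q[1]/q[2]+c["cy"]])
E
python3 - <<'E'
import cv2,numpy as np
from h import *
for n,(x,y,w,h) in {"top":(150,130,90,90),"side":(285,100,70,70)}.items():
    im=cv2.imread(f"pics/{n}0.png");cv2.imwrite(f"pics/{n}0c.png",cv2.resize(im[y:y+h,x:x+w],None,fx=6,fy=6,interpolation=cv2.INTER_CUBIC))
im=cv2.imread("pics/top0.png");c=imaging.calibration("top")
hsv=cv2.cvtColor(im,cv2.COLOR_BGR2HSV)
m=cv2.inRange(hsv,(120,100,100),(150,255,255))
cs,_=cv2.findContours(m,cv2.RETR_EXTERNAL,cv2.CHAIN_APPROX_NONE)
for k in cs:
    if cv2.contourArea(k)<300: continue
    b=cv2.boxPoints(cv2.minAreaRect(k));print(b.tolist(), cv2.contourArea(k))
    P=[ray(c,p,.06)[:2] for p in b];print(np.round(P,3).tolist(),[round(float(np.linalg.norm(P[i]-P[i-1])),3) for i in range(4)])
E
```

```text
[[136.88343811035156, 333.5577392578125], [154.4544219970703, 249.46807861328125], [233.86766052246094, 266.0618896484375], [216.2966766357422, 350.15155029296875]] 4665.5
[[0.188, 0.368], [0.345, 0.341], [0.309, 0.186], [0.155, 0.218]] [0.154, 0.159, 0.159, 0.157]
[[156.88238525390625, 186.47059631347656], [180.42083740234375, 136.7782745361328], [228.22174072265625, 159.4208221435547], [204.68328857421875, 209.11314392089844]] 2002.5
[[0.469, 0.341], [0.571, 0.297], [0.521, 0.199], [0.421, 0.245]] [0.107, 0.11, 0.11, 0.109]
```

Run:
```python
import cv2,numpy as np
a=cv2.imread("pics/top0c.png");b=cv2.imread("pics/side0c.png");b=cv2.resize(b,(260,260));a=cv2.resize(a,(540,540))
o=np.zeros((540,800,3),np.uint8);o[:,:540]=a;o[:260,540:]=b;cv2.imwrite("pics/comb.png",o)
```

```text
(no output)
```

View pics/comb.png

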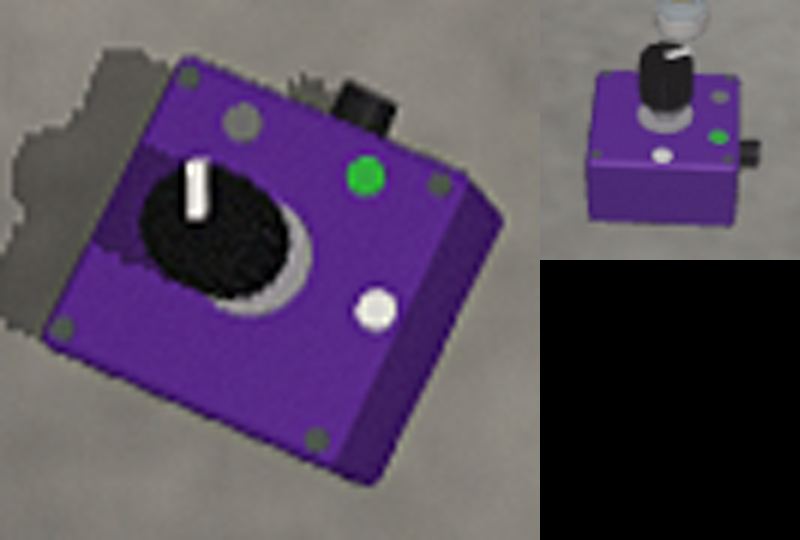

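The crop confirms it. The small box's sides measure 109 mm (the big one's 157 mm). Its white pointer ends at about (183,157), with the grey dot at (190,150), green at (211,159) and white at (213,181). Next I'll find the axis.

Run:
```python
import cv2,numpy as np
from h import *
c=imaging.calibration("top");s=imaging.calibration("side")
D=[ray(c,p,.06)[:2] for p in [(190.3,150.5),(211,159.5),(212.7,181.5)]]
A=np.array([[2*(D[i]-D[0])[0],2*(D[i]-D[0])[1]] for i in(1,2)]);b=[D[i]@D[i]-D[0]@D[0] for i in (1,2)]
o=np.linalg.solve(A,b);print("dots ctr",o,[np.linalg.norm(d-o) for d in D])
O=np.array([.4955,.2705])
for q in(o,O): print([np.degrees(np.arctan2(*(d-q)[::-1])) for d in D])
p=[ray(c,x,.112)[:2] for x in [(183,156.7),(182.7,166.3)]];print("ptr",p,np.degrees(np.arctan2(*(p[0]-p[1])[::-1])),[np.degrees(np.arctan2(*(x-O)[::-1])) for x in p])
im=cv2.imread("pics/top0.png")[130:220,150:240]
m=(im.max(2)<45).astype(np.uint8);m[:40,50:]=0
ys,xs=np.nonzero(m);print("dark",xs.min()+150,xs.max()+150,ys.min()+130,ys.max()+130,xs.mean()+150,ys.mean()+130)
print("proj top/bottom of knob",proj(c,[*O,.112]),proj(c,[*O,.078]),proj(c,[*O,.06]),proj(s,[*O,.112]),proj(s,[*O,.06]))
# side corners
im=cv2.imread("pics/side0.png");hsv=cv2.cvtColor(im,cv2.COLOR_BGR2HSV)
for d in [(720/1,97),(719,137),(662,156)]:
    uv=((d[0]-540)*70/260+285,d[1]*70/260+100);print("side dot",ray(s,uv,.06)[:2])
print(D)
```

```text
dots ctr [0.49539915 0.27176939] [np.float64(0.04617063901087982), np.float64(0.046170639010879935), np.float64(0.04617063901088001)]
[np.float64(5.133029710612625), np.float64(-55.38125956915747), np.float64(-114.14672790686433)]
[np.float64(6.712318741762214), np.float64(-54.57001602303377), np.float64(-114.92408475620735)]
ptr [array([0.51461326, 0.27170712]), array([0.4961776 , 0.27176622])] -0.18369068883548392 [np.float64(3.6137761739532936), np.float64(61.8472386233771)]
dark 173 197 157 179 185.5374331550802 168.82887700534758
proj top/bottom of knob [183.36715975 166.6368788 ] [189.43627047 170.68941758] [192.43715309 172.69320261] [318.8279405  115.53509272] [318.61979771 131.33070131]
side dot [0.54217765 0.27642506]
side dot [0.52310667 0.23464964]
side dot [0.47694183 0.23035701]
[array([0.54138463, 0.27590021]), array([0.52162929, 0.23377324]), array([0.47651191, 0.22963864])]
```

The axis is at (0.495, 0.272). Grey lies at about 5°, the pointer at about 0° and green at about -55° (world). Keeping the current yaw leaves joint 6 enough range, so I'll move above the knob.

Request:
servo_tool:
  moves:
    - [[0,0,0,-3.49,-1.42,0,8.5],[0,0,0,-3.49,-1.42,0,8.5],[0,0,0,-3.49,-1.42,0,8.5],[0,0,0,-3.49,-1.42,0,8.5],[0,0,0,-3.49,-1.42,0,8.5],[0,0,0,-3.49,-1.42,0,8.5],[0,0,0,-3.49,-1.42,0,8.5],[0,0,0,-3.49,-1.42,0,8.5],[0,0,0,-3.49,-1.42,0,8.5],[0,0,0,-3.49,-1.42,0,8.5],[0,0,0,-3.49,-1.42,0,8.5],[0,0,0,-3.49,-1.42,0,8.5]]

```text
time: 1.15
ee_pos: [0.5055, 0.2636, 0.1934]
tcp_rot: [-179.7, -0.2, 167.3]
wrist_force: [-0.9, 1.5, 0.1]
opening: 0.085
```

Request:
servo_tool:
  moves:
    - [[0,0,0,0,0,0,8.5],[0,0,0,0.6,0.3,1.5,8.5],[0,0,0,0.5,0.3,1.5,8.5],[0,0,0,0,0,0,8.5]]

```text
time: 1.48
ee_pos: [0.5024, 0.2652, 0.1602]
tcp_rot: [-179.6, -0.2, 166.6]
wrist_force: [-0.6, -0.0, -0.2]
opening: 0.0851
```

Run:
```python
import cv2
from h import *
o=bot.get_obs();print(o["time"],o["ee_pos"],o["tcp_rot"],o["q"])
c=imaging.calibration("wrist");im=imaging.camera("wrist");cv2.imwrite("pics/w1.png",im)
P=[.4955,.2718]
for z in(.06,.112):
  u=proj(c,[*P,z]);print(z,u);cv2.circle(im,(int(u[0]),int(u[1])),2,(0,0,255),-1)
  u=proj(c,[*o["ee_pos"][:2],z]);cv2.circle(im,(int(u[0]),int(u[1])),2,(0,255,255),-1)
cv2.imwrite("pics/w1a.png",im)
```

```text
1.4833 [0.50236114 0.26523886 0.16015141] [-179.60059579   -0.1859234   166.64214461] [27.93279413  7.29382136  8.40320474 91.51263894 -0.17741516 41.29062582]
0.06 [333.7367426 174.5286125]
0.112 [334.90534574 192.58951946]
```

View pics/w1a.png

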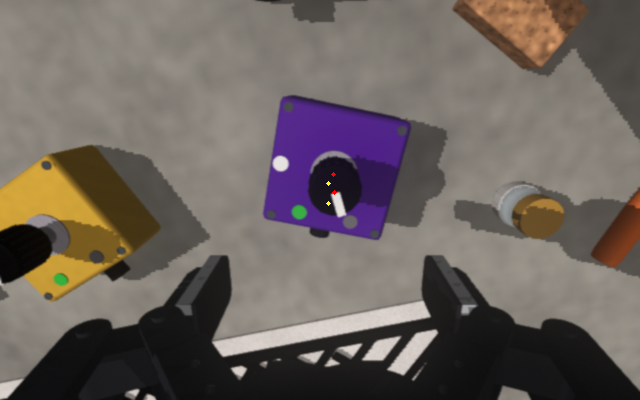

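The predicted axis matches the knob in the wrist view: the top is at (335,190), the pointer ends at (342,213) and the grey dot is at (350,222). I'll refine it from this view.

Run:
```python
import cv2
from h import *
im=cv2.imread("pics/w1.png");c=imaging.calibration("wrist");hsv=cv2.cvtColor(im,cv2.COLOR_BGR2HSV)
x0,y0,x1,y1=255,90,415,245
def cen(m,lab):
    M=np.zeros(m.shape,np.uint8);M[y0:y1,x0:x1]=m[y0:y1,x0:x1]
    n,_,st,ce=cv2.connectedComponentsWithStats(M)
    return [(lab,ce[i],st[i,4]) for i in range(1,n) if 15<st[i,4]<500]
r=cen(cv2.inRange(hsv,(45,100,80),(75,255,255)),'green')+cen(cv2.inRange(hsv,(0,0,190),(180,40,255)),'white')+cen(cv2.inRange(hsv,(0,0,75),(180,60,150)),'grey')
for l,u,a in r: print(l,u.round(1),a,ray(c,u,.06)[:2].round(4),ray(c,u,.112)[:2].round(4))
cv2.imwrite("pics/w1c.png",cv2.resize(im[90:245,255:415],None,fx=4,fy=4,interpolation=cv2.INTER_CUBIC))
```

```text
green [298.8 211.6] 156 [0.522  0.2341] [0.5042 0.2433]
white [280.1 163.1] 181 [0.4761 0.2299] [0.467  0.2399]
white [338.3 204.3] 174 [0.5234 0.2696] [0.5053 0.2721]
grey [288.3 106.5] 55 [0.433  0.2489] [0.4319 0.2553]
grey [401.6 130.2] 53 [0.4726 0.3343] [0.4641 0.3246]
grey [331.6 157.5] 225 [0.4814 0.2733] [0.4713 0.2752]
grey [333.1 203. ] 23 [0.5212 0.2655] [0.5036 0.2688]
grey [341.6 200.4] 25 [0.5205 0.2732] [0.503 0.275]
grey [270.8 214. ] 41 [0.5185 0.2093] [0.5014 0.2231]
grey [349.8 221.3] 134 [0.5414 0.276 ] [0.5199 0.2773]
grey [374.  233.7] 40 [0.5582 0.2948] [0.5336 0.2926]
```

View pics/w1c.png

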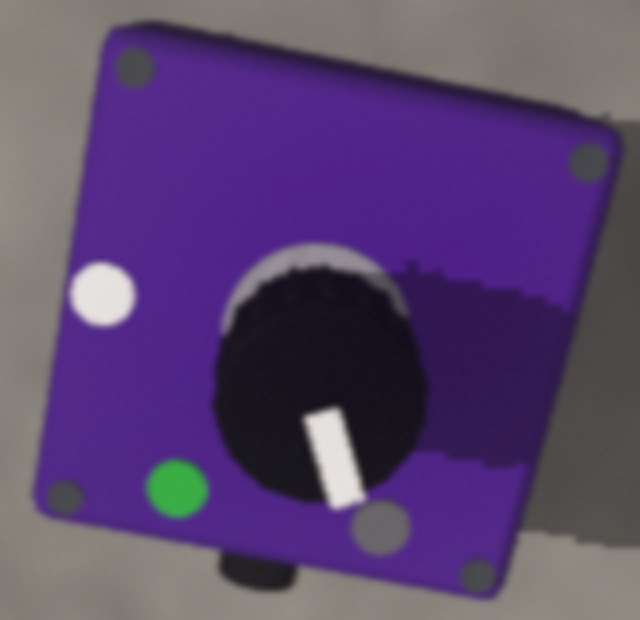

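The axis from the four screws is (0.4956, 0.2718), which agrees with the top view. The pointer sits about 2 to 5° clockwise of grey. I'll centre over it and descend part way.

Request:
servo_tool:
  moves:
    - [[-0.007,0,0,0.5,0.3,1,8.5],[0,0,0,0.3,0.2,1,8.5],[0,0,0,0,0,1,8.5],[0,0,0,0,0,0,8.5],[0,0,0,0,0,0,8.5]]

```text
time: 1.95
ee_pos: [0.4959, 0.2731, 0.1328]
tcp_rot: [179.9, -0.0, 166.8]
wrist_force: [0.0, 0.3, -0.8]
opening: 0.0852
```

Request:
servo_tool:
  moves:
    - [[0,0,0,0,-0.1,1.2,8.5],[0,0,0,0,-0.05,1.2,8.5],[0,0,0,0,0,1.2,8.5],[0,0,0,0,0,1.0,8.5],[0,0,0,0,0,0.5,8.5],[0,0,0,0,0,0,8.5],[0,0,0,0,0,0,8.5]]

```text
time: 2.53
ee_pos: [0.4963, 0.2718, 0.0796]
tcp_rot: [179.8, 0.1, 166.8]
wrist_force: [0.4, -0.2, 0.4]
opening: 0.0852
```

Request:
servo_tool:
  moves:
    - [[0,0,0,-0.05,0,0,3],[0,0,0,0,0,0,3],[0,0,0,0,0,0,3],[0,0,0,0,0,0,3],[0,0,0,0,0,0,3],[0,0,0,0,0,0,3],[0,0,0,0,0,0,3],[0,0,0,0,0,0,3]]
  force: 50

```text
time: 3.2
ee_pos: [0.498, 0.2723, 0.082]
tcp_rot: [179.7, 0.2, 166.8]
wrist_force: [-0.5, 0.6, 0.2]
opening: 0.0296
```

The opening reads 29.6 mm, less than the 38 mm knob, so I'll look before going on.

Run:
```python
import cv2
from h import *
s=imaging.camera("side");w=imaging.camera("wrist");t=imaging.camera("top")
o=np.zeros((600,800,3),np.uint8)
o[:300,:400]=cv2.resize(s[60:180,240:400],(400,300),interpolation=2)
o[:300,400:]=cv2.resize(t[100:220,120:280],(400,300),interpolation=2)
o[300:,:480]=cv2.resize(w,(480,300))
cv2.imwrite("pics/g1.png",o);print(bot.get_obs()["ee_pos"],bot.get_obs()["opening"],bot.get_obs()["wrist_force"])
```

```text
[0.49792006 0.27226856 0.08186841] 0.030431506205294508 [-0.53581829 -0.23369187  0.14897242]
```

View pics/g1.png

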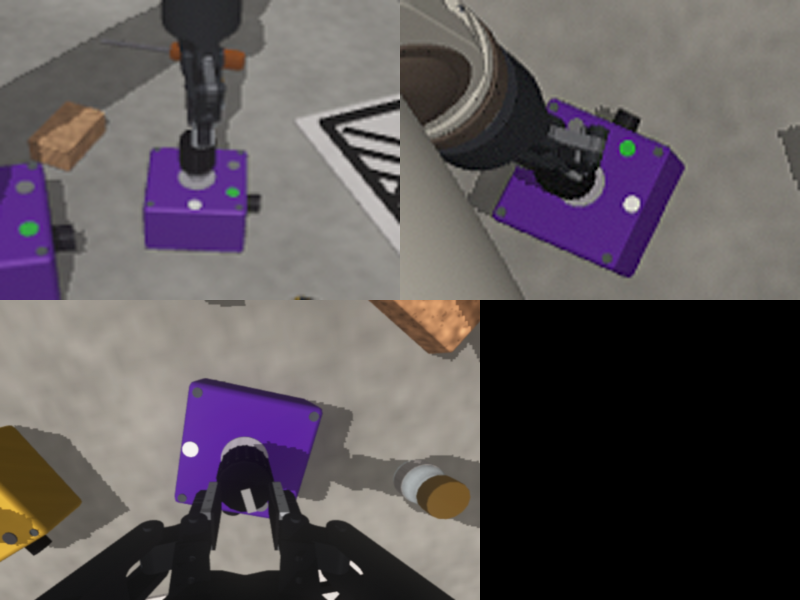

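Run:
```python
import cv2
from h import *
ob=bot.get_obs()
O=np.zeros((600,800,3),np.uint8)
for i,n in enumerate(("wrist","side")):
    c=imaging.calibration(n);im=imaging.camera(n)
    cv2.imwrite(f"pics/g2{n}.png",im)
    P=ob["ee_pos"]
    ps=[(P,(0,0,255)),(P+[0,0,.019],(0,255,255)),(np.array([.4956,.2718,.112]),(255,255,0)),(np.array([.4956,.2718,.078]),(255,0,255))]
    if i==0: x,y,w,h,S=250,120,160,200,3
    else: x,y,w,h,S=285,70,80,120,4
    im=cv2.resize(im[y:y+h,x:x+w],None,fx=S,fy=S,interpolation=2)
    for p,k in ps:
        u=(proj(c,p)-[x,y])*S;cv2.circle(im,tuple(int(v) for v in u),3,k,-1)
    ox=0 if i==0 else 480
    O[:h*S,ox:ox+w*S]=im[:600]
cv2.imwrite("pics/g2.png",O)
```

```text
(no output)
```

View pics/g2.png

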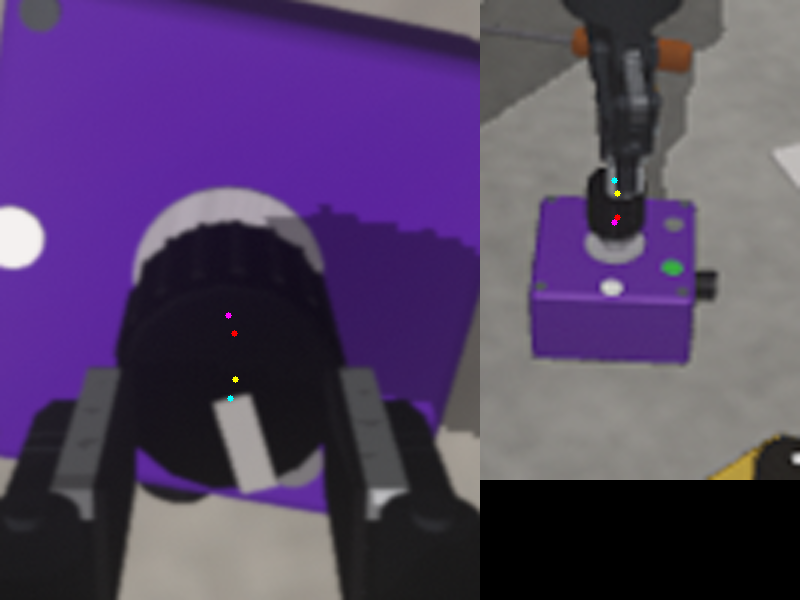

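The wrist view shows both pads straddling the knob, with inner faces at crop x≈135 and 325 and the knob between them. I'll command the fingers further shut to tell a real grip from reaching the commanded value, and recentre.

Request:
servo_tool:
  moves:
    - [[0,0,0,0.1,0,0,1],[0,0,0,0.1,0,0,1],[0,0,0,0,0,0,1]]
  force: 50

```text
time: 3.7
ee_pos: [0.4957, 0.2727, 0.0817]
tcp_rot: [179.7, 0.2, 166.8]
wrist_force: [0.6, -0.1, -0.8]
opening: 0.01
```

```bash
cat > look.py <<'E'
import cv2,sys
from h import *
ob=bot.get_obs()
O=np.zeros((600,800,3),np.uint8)
for i,n in enumerate(("wrist","side")):
    c=imaging.calibration(n);im=imaging.camera(n)
    cv2.imwrite(f"pics/{sys.argv[1]}{n}.png",im)
    if i==0: x,y,w,h,S=250,120,160,200,3
    else: x,y,w,h,S=285,70,80,120,4
    im=cv2.resize(im[y:y+h,x:x+w],None,fx=S,fy=S,interpolation=2)
    ox=0 if i==0 else 480
    O[:h*S,ox:ox+w*S]=im[:600]
cv2.imwrite(f"pics/{sys.argv[1]}.png",O)
E
python3 look.py g3
```

```text
(no output)
```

View pics/g3.png

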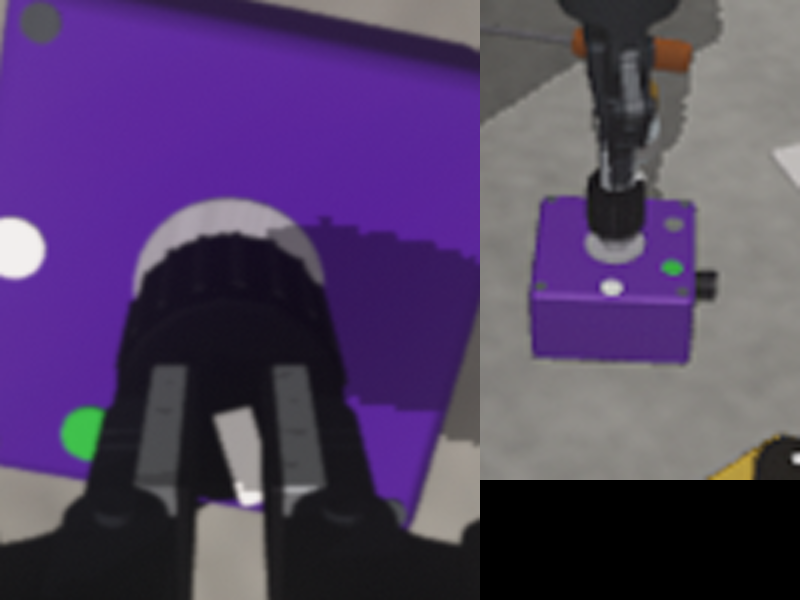

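The fingers shut to 10 mm above the knob top. The tips look about 30 mm behind the stated TCP, around z≈0.11. I'll shut them fully, clear of the knob, and measure where the tips really are.

Request:
servo_tool:
  moves:
    - [[0,0,0,0,0,-2,0],[0,0,0,0,0,-2,0],[0,0,0,0,0,0,0],[0,0,0,0,0,0,0]]
  force: 20

```text
time: 4.13
ee_pos: [0.4949, 0.2722, 0.1218]
tcp_rot: [179.8, 0.1, 166.8]
wrist_force: [0.5, -0.3, -0.4]
opening: -0.0003
```

Run:
```python
import cv2
from h import *
ob=bot.get_obs();print(ob["ee_pos"],ob["opening"],ob["tcp_rot"])
O=np.zeros((600,800,3),np.uint8)
for i,n in enumerate(("wrist","side")):
    c=imaging.calibration(n);im=imaging.camera(n);P=ob["ee_pos"]
    if i==0: x,y,w,h,S=250,120,160,200,3
    else: x,y,w,h,S=285,70,80,120,4
    cv2.imwrite(f"pics/s{n}.png",im)
    im=cv2.resize(im[y:y+h,x:x+w],None,fx=S,fy=S,interpolation=2)
    for dz,k in((0,(0,0,255)),(.019,(0,255,255)),(.038,(0,255,0)),(.054,(255,255,0))):
        u=(proj(c,P+[0,0,dz])-[x,y])*S;cv2.circle(im,tuple(int(v) for v in u),3,k,-1)
    O[:h*S,(480 if i else 0):(480 if i else 0)+w*S]=im[:600]
cv2.imwrite("pics/s1.png",O)
```

```text
[0.49491772 0.27216737 0.121828  ] -0.00030252141065542474 [1.79832790e+02 9.89667655e-02 1.66813467e+02]
```

View pics/s1.png

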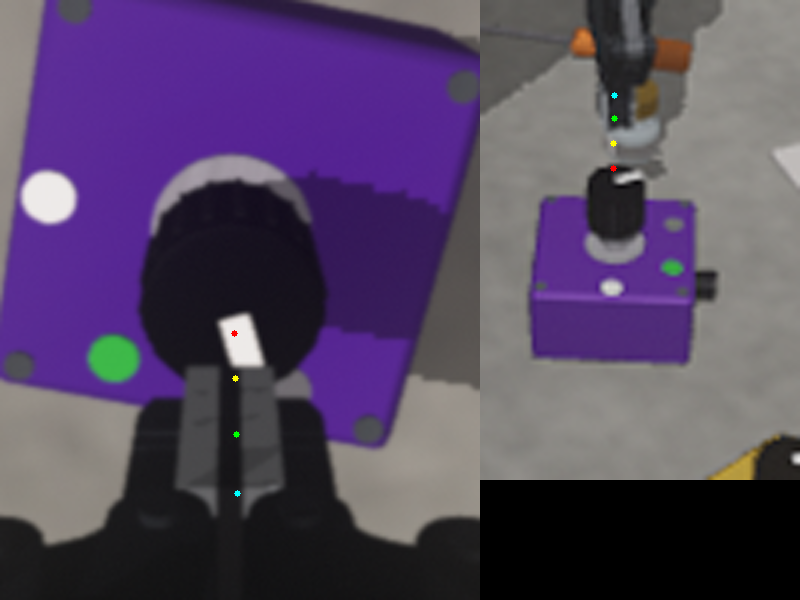

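Confirmed: shut, the tips sit about 30 mm behind the reported TCP. I'll measure that better from an enlarged crop.

Run:
```python
import cv2
from h import *
im=cv2.imread("pics/sside.png");O=np.zeros((600,800,3),np.uint8)
a=cv2.resize(im[60:120,300:340],None,fx=10,fy=10,interpolation=2)
O[:,:400]=np.clip(a.astype(int)*2,0,255)
im=cv2.imread("pics/swrist.png")
a=cv2.resize(im[230:290,300:340],None,fx=10,fy=10,interpolation=2);O[:,400:]=np.clip(a.astype(int)*2,0,255)
cv2.imwrite("pics/sz.png",O)
```

```text
(no output)
```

View pics/sz.png

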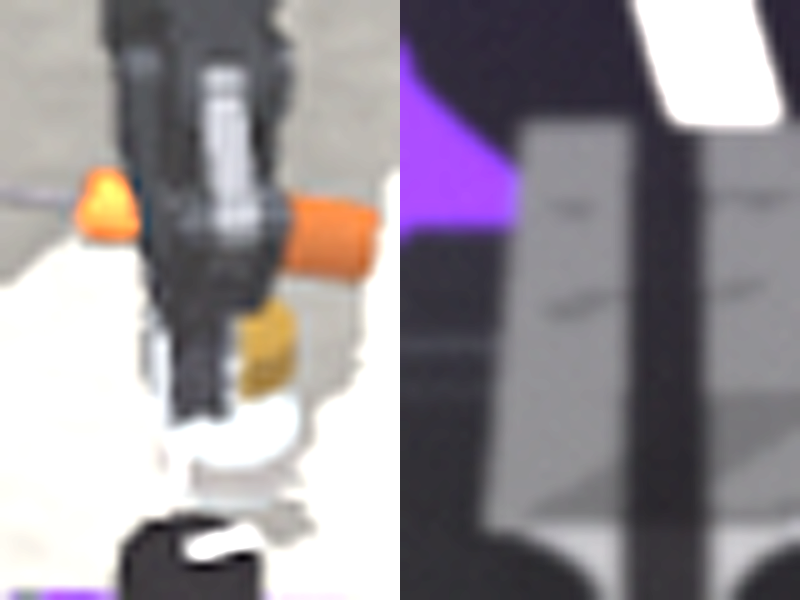

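The camera sees the fingers' near side face. The wrist view (tip row 242) puts the tips about 37 mm behind the reported TCP and the side view (tip at (320,102)) about 30 mm, both well centred sideways. I'll open and descend about 34 mm deeper than before, to TCP z≈0.048.

Request:
servo_tool:
  moves:
    - [[0,0,0,0,0,-0.5,8.5],[0,0,0,0,0,0,8.5],[0,0,0,0,0,0,8.5],[0,0,0,0,0,0,8.5],[0,0,0,0,0,0,8.5],[0,0,0,0,0,0,8.5],[0,0,0,0,0,0,8.5]]

```text
time: 4.82
ee_pos: [0.4936, 0.2715, 0.1237]
tcp_rot: [-180.0, -0.1, 166.8]
wrist_force: [-0.3, 0.2, -0.7]
opening: 0.0833
```

Request:
servo_tool:
  moves:
    - [[0,0,0,-0.05,-0.05,1.5,8.5],[0,0,0,0,0,1.5,8.5],[0,0,0,0,0,1.5,8.5],[0,0,0,0,0,1.5,8.5],[0,0,0,0,0,0.8,8.5],[0,0,0,0,0,0.6,8.5],[0,0,0,0,0,0,8.5]]

```text
time: 5.4
ee_pos: [0.4945, 0.2712, 0.0474]
tcp_rot: [179.9, -0.0, 166.8]
wrist_force: [0.9, 0.4, 0.6]
opening: 0.0851
```

Request:
servo_tool:
  moves:
    - [[0,0,0,-0.1,0.08,0,5],[0,0,0,0,0,0,5],[0,0,0,0,0,0,5],[0,0,0,0,0,0,5],[0,0,0,0,0,0,5]]

```text
time: 5.82
ee_pos: [0.497, 0.2725, 0.0502]
tcp_rot: [179.8, 0.1, 166.8]
wrist_force: [0.1, 0.3, 0.5]
opening: 0.0502
```

```bash
python3 look.py d1
```

```text
(no output)
```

View pics/d1.png

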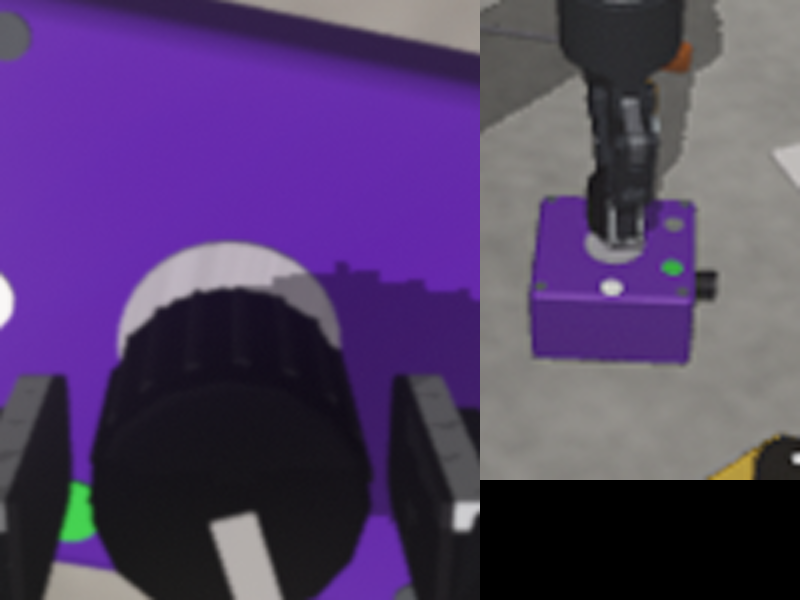

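Now the pads straddle the knob on both sides in both views. Recentring and gripping.

Request:
servo_tool:
  moves:
    - [[0,0,0,0.12,-0.1,0,4.5],[0,0,0,0,0,0,3],[0,0,0,0,0,0,3],[0,0,0,0,0,0,3],[0,0,0,0,0,0,3],[0,0,0,0,0,0,3]]
  force: 60

```text
time: 6.42
ee_pos: [0.4957, 0.2724, 0.051]
tcp_rot: [179.7, 0.2, 166.8]
wrist_force: [-0.2, 0.5, 1.5]
opening: 0.0368
```

Gripped at 37 mm. Pushing down 8.5 mm.

Request:
servo_tool:
  moves:
    - [[0,0,0,0,0,0.35,3],[0,0,0,0,0,0.3,3],[0,0,0,0,0,0.2,3],[0,0,0,0,0,0.05,3],[0,0,0,0,0,0,3]]

```text
time: 6.83
ee_pos: [0.4958, 0.2724, 0.0444]
tcp_rot: [179.6, 0.3, 166.8]
wrist_force: [-2.7, -1.1, 8.4]
opening: 0.0365
```

Request:
servo_tool:
  moves:
    - [[0,0,0,0,0,0.25,3],[0,0,0,0,0,0.1,3],[0,0,0,0,0,0,3]]

```text
time: 7.08
ee_pos: [0.4959, 0.2724, 0.0433]
tcp_rot: [179.6, 0.4, 166.8]
wrist_force: [-2.8, -1.3, 9.5]
opening: 0.0362
```

Request:
servo_tool:
  moves:
    - [[0,0,0,0,0,0.12,3],[0,0,0.06,0,0,0.08,3],[0,0,0.1,0,0,0.06,3],[0,0,0.1,0,0,0.06,3]]

```text
time: 7.42
ee_pos: [0.4958, 0.2722, 0.0434]
tcp_rot: [179.4, 0.3, 151.6]
wrist_force: [-2.7, -0.8, 8.8]
opening: 0.0362
```

Request:
servo_tool:
  moves:
    - [[0,0,0.1,0,0,0.12,3],[0,0,0.1,0,0,0.1,3],[0,0,0.1,0,0,0.1,3],[0,0,0.1,0,0,0.1,3],[0,0,0,0,0,0.06,3]]

```text
time: 7.83
ee_pos: [0.4954, 0.2722, 0.0427]
tcp_rot: [179.2, 0.0, 127.2]
wrist_force: [-1.7, -0.4, 9.2]
opening: 0.0366
```

```bash
python3 - <<'E'
from h import *
o=bot.get_obs();print(o["ee_pos"],o["tcp_rot"],o["torque"],o["wrist_force"],o["q"])
E
python3 look.py d2
```

```text
[0.49539354 0.27216412 0.04265877] [1.79222689e+02 3.78393269e-02 1.27183130e+02] [-0.43953099  0.92043946 -0.04008151] [-1.74838294 -0.39289425  9.21911839] [ 2.87407408e+01  6.01184708e+00 -5.97923877e+00  7.72344708e+01
  7.66914596e-02  8.15578720e+01]
```

View pics/d2.png

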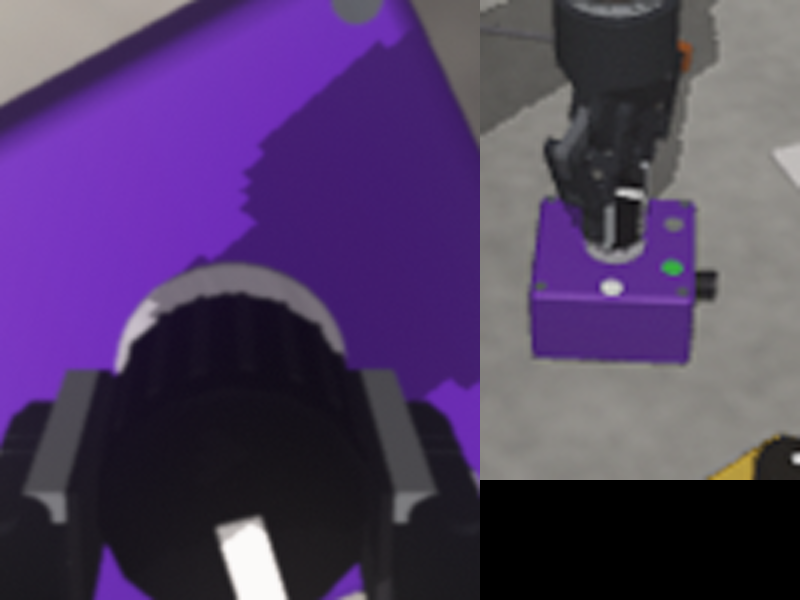

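The knob is turning with the gripper: the pointer sits in the same place relative to the jaws. About 16.5° remain.

Request:
servo_tool:
  moves:
    - [[0,0,0.1,0,0,0.1,3],[0,0,0.1,0,0,0.1,3],[0,0,0.08,0,0,0.1,3],[0,0,0,0,0,0.08,3],[0,0,0,0,0,0.06,3]]

```text
time: 8.35
ee_pos: [0.4951, 0.2723, 0.0425]
tcp_rot: [179.1, -0.2, 110.7]
wrist_force: [-2.9, -0.5, 9.9]
opening: 0.0364
```

Run:
```python
import cv2
from h import *
c=imaging.calibration("wrist");o=bot.get_obs();im=imaging.camera("wrist");print(o["ee_pos"],o["tcp_rot"])
cv2.imwrite("pics/d3w.png",im)
z=.112-.008
A=np.array([.4956,.2718])
for a,k in((0,(0,0,255)),):
  for r in(.005,.019):
    t=np.radians(-55);u=proj(c,[*(A+r*np.array([np.cos(t),np.sin(t)])),z]);cv2.circle(im,tuple(int(v) for v in u),2,k,-1)
cv2.imwrite("pics/d3.png",cv2.resize(im[120:400,230:430],None,fx=2.1,fy=2.1))
```

```text
[0.49511315 0.27227993 0.04250969] [179.11665637  -0.24900869 110.67594151]
```

View pics/d3.png

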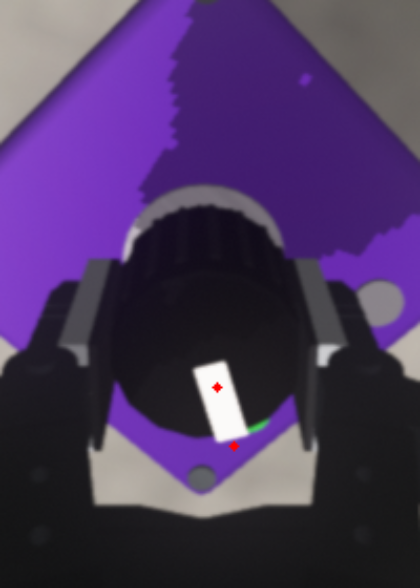

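The pointer lines up with the green direction to within 1 to 2°. I'll ease up with the spring to the out position, then let go.

Request:
servo_tool:
  moves:
    - [[0,0,0,0,0,-0.3,3],[0,0,0,0,0,-0.3,3],[0,0,0,0,0,-0.2,3],[0,0,0,0,0,0,3],[0,0,0,0,0,0,3]]

```text
time: 8.82
ee_pos: [0.4951, 0.2723, 0.0511]
tcp_rot: [179.1, -0.3, 110.7]
wrist_force: [-0.0, 0.2, 4.4]
opening: 0.0363
```

Request:
servo_tool:
  moves:
    - [[0,0,0,0,0,0,8.5],[0,0,0,0,0,0,8.5],[0,0,0,0,0,0,8.5],[0,0,0,0,0,0,8.5],[0,0,0,0,0,0,8.5],[0,0,0,0,0,0,8.5],[0,0,0,0,0,0,8.5]]

```text
time: 9.4
ee_pos: [0.4947, 0.2716, 0.0501]
tcp_rot: [179.2, -0.2, 110.6]
wrist_force: [-0.2, -1.0, 0.7]
opening: 0.0848
```

Released. Going straight up, then away so the top view is clear.

Request:
servo_tool:
  moves:
    - [[0,0,0,0,0,-1,8.5],[0,0,0,0,0,-2,8.5],[0,0,0,0,0,-2.5,8.5],[0,0,0,0,0,-2.5,8.5],[0,0,0,0,0,-2.5,8.5],[0,0,0,0,0,-2.5,8.5],[0,0,0,0,0,-1,8.5],[0,0,0,0,0,0,8.5]]

```text
time: 10.07
ee_pos: [0.4913, 0.2694, 0.2001]
tcp_rot: [179.2, -0.2, 110.6]
wrist_force: [0.0, -0.5, 0.4]
opening: 0.0852
```

Run:
```python
import cv2
from h import *
o=bot.get_obs();print(o["time"],o["ee_pos"],o["tcp_rot"])
O=np.zeros((600,800,3),np.uint8)
c=imaging.calibration("wrist");w=imaging.camera("wrist");t=imaging.camera("top");s=imaging.camera("side")
for n,i in(("w",w),("t",t),("s",s)): cv2.imwrite(f"pics/f{n}.png",i)
O[:300,:480]=cv2.resize(w,(480,300));O[300:,:480]=cv2.resize(t,(480,300));O[:400,480:]=cv2.resize(s[90:190,280:360],(320,400),interpolation=2)
cv2.imwrite("pics/f.png",O)
```

```text
10.0667 [0.4913186  0.26939588 0.20007803] [179.23017574  -0.22325083 110.63992168]
```

View pics/f.png

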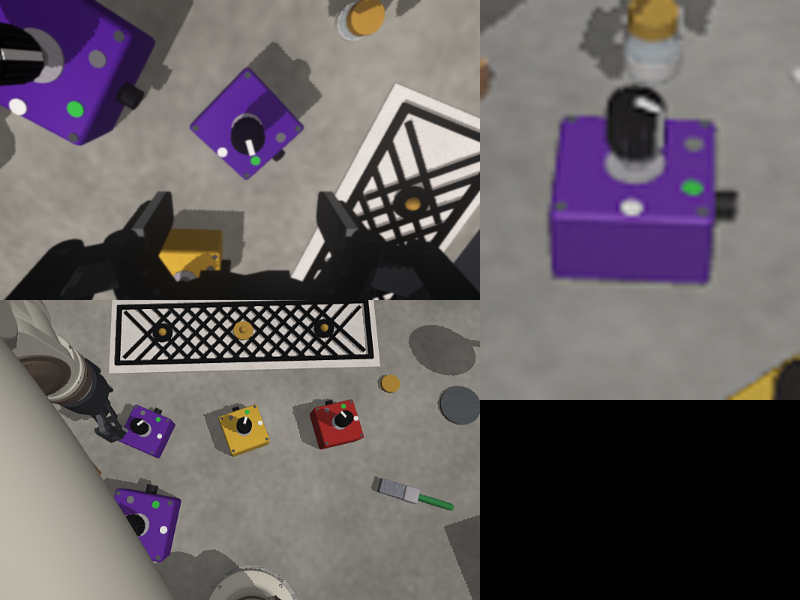

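The wrist view shows the pointer at the green dot and the knob standing out. I'll check the angle and height in numbers from two views.

Run:
```python
import cv2
from h import *
A=np.array([.4956,.2718])
def blob(f,x,y,w,h):
    im=cv2.imread(f)[y:y+h,x:x+w];hsv=cv2.cvtColor(im,cv2.COLOR_BGR2HSV)
    n,_,st,ce=cv2.connectedComponentsWithStats(cv2.inRange(hsv,(0,0,170),(180,60,255)))
    return [(ce[i]+[x,y],st[i,4]) for i in range(1,n) if st[i,4]>4]
obs=[]
for n,f,b in(("wrist","pics/fw.png",(318,180,30,30)),("side","pics/fs.png",(310,108,20,14)),("top","pics/ft.png",(170,155,40,25))):
    c=imaging.calibration(n)
    for u,a in blob(f,*b):
        for z in(.102,.112):
            p=ray(c,u,z)[:2]-A;print(n,u.round(1),a,z,"r",round(np.linalg.norm(p)*1e3,1),"ang",np.degrees(np.arctan2(p[1],p[0])).round(1))
# knob-top height by side silhouette: before/after
for f in("pics/side0.png","pics/fs.png"):
    im=cv2.imread(f)[100:145,308:330];ys,xs=np.nonzero(im.max(2)<50);print(f,ys.min()+100,ys.max()+100,xs.min()+308,xs.max()+308)
```

```text
wrist [333.4 196.7] 152 0.102 r 11.4 ang -64.6
wrist [333.4 196.7] 152 0.112 r 8.1 ang -65.0
side [321.8 116. ] 8 0.102 r 13.3 ang 29.3
side [321.8 116. ] 8 0.112 r 8.6 ang -43.4
top [186.5 163. ] 26 0.102 r 9.9 ang -21.2
top [186.5 163. ] 26 0.112 r 9.7 ang -46.7
pics/side0.png 112 129 312 325
pics/fs.png 112 129 312 324
```

Run:
```python
import cv2
from h import *
def line(n,f,x,y,w,h):
    c=imaging.calibration(n);im=cv2.imread(f)[y:y+h,x:x+w];hsv=cv2.cvtColor(im,cv2.COLOR_BGR2HSV)
    k,l,st,ce=cv2.connectedComponentsWithStats(cv2.inRange(hsv,(0,0,150),(180,70,255)))
    i=1+np.argmax(st[1:,4]);ys,xs=np.nonzero(l==i)
    P=np.array([ray(c,(a+x,b+y),.112)[:2] for a,b in zip(xs,ys)])
    m=P.mean(0);U,S,V=np.linalg.svd(P-m);v=V[0]
    print(f,len(xs),m.round(4),np.degrees(np.arctan2(v[1],v[0])).round(1),(P-m)@v@((P-m)@v)/len(P))
line("wrist","pics/fw.png",318,180,30,30)
line("top","pics/ft.png",175,155,20,20)
line("top","pics/top0.png",175,152,18,20)
c=imaging.calibration("wrist")
for n,u in(("green",(255*4/3,160*4/3)),("white",(222*4/3,153*4/3)),("grey",(281*4/3,138*4/3))): print(n,ray(c,u,.06)[:2])
```

```text
pics/fw.png 160 [0.499  0.2644] -54.4 2.656462058059738e-05
pics/ft.png 30 [0.5021 0.2642] 123.0 2.6621182301338536e-05
pics/top0.png 27 [0.5064 0.2734] -178.1 2.4672124399381824e-05
green [0.51890498 0.23540964]
white [0.47455773 0.22943778]
grey [0.53944813 0.27549325]
```

The pointer line reads -54.4° (wrist) and -57° (top) against green at -55°, and the knob's outline in the side view is back at its starting rows (112 to 129). The arm is clear, so I'll hand in.

Run:
```python
from workcell import bot
o=bot.get_obs();print(o["time"],o["wrist_force"]);print(bot.job_done())
```

```text
10.2167 [ 0.80868145 -0.24268816  0.11658505]
the job is handed in; nothing more can be done
None
```

I turned the knob on the small purple box from the grey dot to the green dot and handed the job in at 10.2 s. I gripped it, pushed it in about 8 mm, turned it clockwise about 56°, eased it back out, opened the gripper and lifted clear.

**Final checks:**
- **Pointer:** its line reads -54.4° in the wrist view and -57° in the top view, against the green dot at about -55°.
- **Height:** the knob's outline in the side view is back at its starting rows, so it is fully out.
- **Contact:** the arm is clear of everything and the wrist force is near zero.
- **Other boxes:** the yellow and red selectors look unchanged in the top view. I judged that by eye and did not measure them.

**What failed or disagreed:**
- **First grasp missed:** the fingers shut above the knob without touching it. The images showed the fingertips about 30 to 37 mm behind the reported TCP, so I went about 34 mm deeper and that grip held.
- **Rough angle check:** angles taken from the pointer's centre alone scattered from -43° to -65°. About 1 mm of position error can cause that, so I relied on the line direction instead.
- **Lamp:** I did not see a lamp in any picture, so I could not confirm that it lit.

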